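Line up the microscope objectives by height

TASK

Stand the four loose microscope objectives on the four pads of the storage rail in order of height: the shortest on the green pad at one end, then each next taller one a pad further along, so that the tallest is on the black pad at the other end. Set each down gently, upright and centred on its pad, and keep them from tipping over. Leave the oil bottle and the roll of tape where they are.

Things in the scene. Friction and masses are not known exactly. Their poses are not given: they have to be found in the camera images.
- obj_red_mid (a point): the shortest microscope objective: a loose aluminium barrel with a red band round its shoulder, standing upright, front lens up. 42 mm tall in all, flat foot; the barrel is 30 mm in diameter from the foot up to 28 mm, above that it narrows to 16 mm at the top. Usually about 90 g. The point is its centre, on the axis and half-way up (21 mm above its foot); z is its axis, pointing up.
- obj_yellow_mid (a point): the second shortest microscope objective: a loose aluminium barrel with a yellow band round its shoulder, standing upright, front lens up. 52 mm tall in all, flat foot; the barrel is 30 mm in diameter from the foot up to 38 mm, above that it narrows to 16 mm at the top. Usually about 120 g. The point is its centre, on the axis and half-way up (26 mm above its foot); z is its axis, pointing up.
- obj_blue_mid (a point): the second tallest microscope objective: a loose aluminium barrel with a bright blue band round its shoulder, standing upright, front lens up. 62 mm tall in all, flat foot; the barrel is 30 mm in diameter from the foot up to 48 mm, above that it narrows to 16 mm at the top. Usually about 150 g. The point is its centre, on the axis and half-way up (31 mm above its foot); z is its axis, pointing up.
- obj_black_mid (a point): the tallest microscope objective: a loose aluminium barrel with a black band round its shoulder, standing upright, front lens up. 72 mm tall in all, flat foot; the barrel is 30 mm in diameter from the foot up to 58 mm, above that it narrows to 16 mm at the top. Usually about 180 g. The point is its centre, on the axis and half-way up (36 mm above its foot); z is its axis, pointing up.
- pad_green_top (a point): the bright green pad, always at one END of the row (which end changes). Fixed disc 48 mm in diameter, 4 mm thick, on a low fixed aluminium rail (272 mm long, 56 mm wide, 12 mm high) that carries the four pads in one straight row, 64 mm from centre to centre. The point is the centre of the pad's top face, 16 mm above the table. Take the row's direction from the pads' positions.
- pad_end_top (a point): the black rubber pad at the OTHER end of the row, opposite the green one. Same size as the green pad, 64 mm pitch; the point is the centre of its top face.
- pad_left_top (a point): the black rubber inner pad on the robot's left (+y) half of the row. Same size; the point is the centre of its top face.
- pad_right_top (a point): the black rubber inner pad on the robot's right (-y) half of the row. Same size; the point is the centre of its top face.
- oil_mid (a point): bystander: a loose small amber bottle with a black cap, 36 mm in diameter, 70 mm tall, standing to the left of the work. The point is on its axis, 35 mm above its foot.
- tape_mid (a point): bystander: a loose roll of pale green tape lying flat to the right of the work, 90 mm outer diameter, 24 mm high. The point is its centre, 12 mm above the table.
Things that resemble listed ones, but are neither listed nor needed, are in the scene too. What is shaped like the part that bears obj_black_mid but pink or turquoise is not meant.

How it is judged (in metres and radians):
At the end, for the whole second after the job is handed in: Counting from the green pad: red-banded (shortest), yellow, blue, black-banded (tallest) objective, each standing upright (within 0.1 rad) on the top of its pad, its axis within 10 mm of the pad's centre, at rest (((horizontal distance between pad_green_top and pad_right_top below 0.09 m and horizontal distance between obj_red_mid and pad_green_top below 0.01 m and z of obj_red_mid in the frame of pad_green_top between 0.017 and 0.025 m and horizontal distance between obj_yellow_mid and pad_right_top below 0.01 m and z of obj_yellow_mid in the frame of pad_right_top between 0.022 and 0.03 m and horizontal distance between obj_blue_mid and pad_left_top below 0.01 m and z of obj_blue_mid in the frame of pad_left_top between 0.027 and 0.035 m and horizontal distance between obj_black_mid and pad_end_top below 0.01 m and z of obj_black_mid in the frame of pad_end_top between 0.032 and 0.04 m) or (horizontal distance between pad_green_top and pad_left_top below 0.09 m and horizontal distance between obj_red_mid and pad_green_top below 0.01 m and z of obj_red_mid in the frame of pad_green_top between 0.017 and 0.025 m and horizontal distance between obj_yellow_mid and pad_left_top below 0.01 m and z of obj_yellow_mid in the frame of pad_left_top between 0.022 and 0.03 m and horizontal distance between obj_blue_mid and pad_right_top below 0.01 m and z of obj_blue_mid in the frame of pad_right_top between 0.027 and 0.035 m and horizontal distance between obj_black_mid and pad_end_top below 0.01 m and z of obj_black_mid in the frame of pad_end_top between 0.032 and 0.04 m)) and angle between each of obj_red_mid, obj_yellow_mid, obj_blue_mid, obj_black_mid's own z axis and vertical below 0.1 rad and linear speed of each of obj_red, obj_yellow, obj_blue, obj_black below 0.02 m/s); the robot touches nothing.
It fails at once if an objective is tipped over (leans more than 35 degrees) (angle between any of obj_red_mid, obj_yellow_mid, obj_blue_mid, obj_black_mid's own z axis and vertical above 0.61 rad).
It fails at once if an objective is dropped (falls free of the fingers faster than 0.7 m/s, a drop of about 25 mm) ((linear speed of obj_red above 0.7 m/s and contact force between obj_red and the fingers below 0.05 N) or (linear speed of obj_yellow above 0.7 m/s and contact force between obj_yellow and the fingers below 0.05 N) or (linear speed of obj_blue above 0.7 m/s and contact force between obj_blue and the fingers below 0.05 N) or (linear speed of obj_black above 0.7 m/s and contact force between obj_black and the fingers below 0.05 N)).
It fails at once if the bottle or the roll of tape is moved by more than 20 mm (distance of any of oil_mid, tape_mid from where it was at the start of the episode above 0.02 m).
It also fails if it takes over 102 s, if anything falls off the work surface, if the arm or the gripper's body presses on something with over 40 N, if the wrist force passes 120 N, or if a joint passes its speed limit or range.

ROBOT

A 6-joint arm with a two-finger parallel gripper is mounted at the origin on the work surface. World frame = base frame: x ahead of the robot, y to its left, z up, the work surface at z = 0. Lengths are in mm, angles in rad, forces in N, time in s.
With the tool pointing down it reaches from about 350 to 775 mm from the base axis. Payload 7.3 kg.
Tool frame: the origin (TCP) lies between the finger pads; the fingertips stand 25 mm ahead of it and the grasp point (between the pads) lies 6 mm ahead of it; z points along the fingers, y is the line along which they close (so a half turn about z gives the same grasp; the last joint's range is limited). The gripper opens to 92 mm and grips with 3 to 60 N. Pads are 19 mm wide; open, the fingers measure 130 mm over their backs; the gripper's body (75 mm by 190 mm) begins 47 mm behind the grasp point.
Start: joints at [1.043, 0.342, 1.524, -0, 1.275, -0.146], TCP at [195.597, 487.221, 251.741] pointing down, gripper open.
Joint ranges: [-2.53, 2.53], [-0.77, 2.02], [0.04, 2.7], [-1, 4.14], [0.28, 2.66], [-3.11, 3.11]. Speed limits (rad/s): [2.57, 2.57, 3.14, 3.14, 3.14, 3.14].

INTERFACE

Orientations are given as [roll, pitch, yaw] about the fixed x, y, z axes, in that order (R = Rz(yaw) Ry(pitch) Rx(roll)).
In Python, from plant import bot gives the robot as it stands.
- The arm moves only by the tool play_rows, never from a script. Its argument "commands" is a list of rows, each an object of numbers: "x", "y", "z": the shift along the tool's x, y, z in m; "twist": the turn about the tool's z in degrees. In form: [{"x": .., "y": .., "z": .., "twist": ..}, ...]. A call has exactly 8 rows; each row is the pose to reach, as a shift and turn from the pose commanded when the call began, along the tool's axes at that moment; what a row does not reach only later rows make up. A row lasts 1/10 s, in which the tool goes at most 50 mm and 8.59 degrees, less where a joint would pass 70% of its speed; a pose out of reach is approached as far as the arm can. A call with a gripper value outside its range is refused whole. "jaw" is the closure, from 0 (fully open) to 1 (shut), set as the call begins (left out, the last holds). The fingers move at their own pace and stop on an object; the grip force is fixed at half the most. Time passes only in rows, so rows that repeat a pose let the fingers close, or fill a call up. It gives the time, the measured TCP pose, the force, the opening and the grip force at its end, in the units of the state.
- bot.get_obs(): the state, without advancing time (a new reading comes with each control period).
- bot.capture(name): name is "scene" or "top" or "wrist"; returns a dict with "pixels" (384x512x3 uint8, red, green, blue), "fx", "fy", "cx", "cy" (pixels), "eye" and "rotation" of the camera in the world. Camera axes: x right, y down, z forward; pixel columns grow to the right and rows downward; lengths in mm; the calibration is good to about 2 mm. A picture is of the moment at which its call begins. There is no depth.
- bot.close_job(): hands the job in; it is judged then, once.
The state is a dict: "time": time; "joint_positions": joint angles; "dq": joint speeds; "tau": joint torques, N m; "tool_pos": TCP position; "tcp_rot": TCP orientation; "contact_force": force on the tool from outside, world axes, zero at the start; "moment": the same for the moment, N m; "grip_width": finger opening in mm; "finger_force": force on a finger pad.
Only numpy, scipy, OpenCV 4.12 (cv2) and the standard library are available. Lean on these libraries where they do the work, as an engineer would, in place of code of your own. Each camera call takes 0.05 s, during which the arm holds its last target. There are 200 camera calls.

## Working session

There is one attempt and no reset: what is moved stays moved. The work goes in short steps, Python scripts to look and compute and a tool call to move; the robot and the scene stay as the last step left them, time stands still between calls to the robot, and variables do not carry over. Pictures are saved under pics/ and viewed, at most 14 in all, crops included, and the job is handed in when it is done.

Besides the shell and the picture viewer there is one more tool, called after "Request:" as a command line: name --argument value ..., lists and objects as JSON in quotes. play_rows: Moves the arm, as the interface text tells. Its arguments: {"type":"object","properties":{"commands":{"type":"array"},"jaw":{"type":"number"}},"required":["commands"]}

```bash
mkdir -p pics; python3 - <<'E'
from plant import bot
import cv2
o=bot.get_obs();print({k:o[k] for k in('time','tool_pos','tcp_rot','grip_width')})
for n in('top','scene'):
    c=bot.capture(n);cv2.imwrite(f'pics/{n}0.png',c['pixels'][:,:,::-1]);print(n,c['fx'],c['cx'],c['cy'],c['eye'],c['rotation'])
E
```

```text
{'time': 0.0, 'tool_pos': array([195.4008607 , 486.89061232, 251.05449125]), 'tcp_rot': array([-3.14009074e+00, -2.17526778e-04,  2.75978831e+00]), 'grip_width': 92.09887605579468}
top 454.2913801514047 255.31301332278812 191.6062458302002 [ 307.24920271  -13.81869518 1341.69033702] [-2.97604059 -0.00445477 -1.58573308]
scene 397.1736061851938 259.49929411944737 193.23550814817213 [1077.13974789 -279.27359999  755.55120833] [-2.42408203  0.01777947  1.09477427]
```

View pics/top0.png

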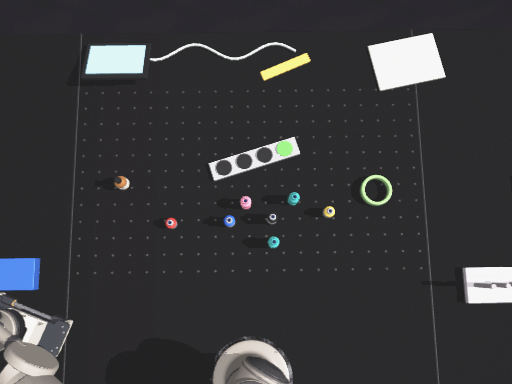

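View pics/scene0.png

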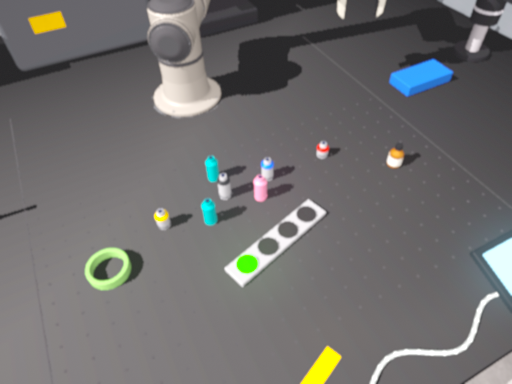

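The top view shows the pads at (285,149) green, (264,155), (244,161) and (224,168). The objectives are red (171,223), blue (229,221), black (272,218) and yellow (329,212), with decoys in pink (246,202) and turquoise (294,198), (274,242). In the scene view, green is at (247,264) and the end pad at (307,214). The objectives there are red (322,147), blue (267,163), black (224,180) and yellow (162,214).

```bash
cat > h.py <<'E'
from plant import bot
import cv2, numpy as np
from scipy.spatial.transform import Rotation as Ro
def cap(n,f=None):
    c=bot.capture(n); c['R']=Ro.from_euler('xyz',c['rotation']).as_matrix()
    if f: cv2.imwrite('pics/'+f,c['pixels'][:,:,::-1])
    return c
def ray(c,u,v):
    return c['R']@np.array([(u-c['cx'])/c['fx'],(v-c['cy'])/c['fy'],1.])
def plane(c,u,v,z):
    d=ray(c,u,v); e=np.array(c['eye']); return e+d*(z-e[2])/d[2]
def tri(obs):   # [(c,u,v),...] -> least-squares point, rms residual mm
    A=np.zeros((3,3));b=np.zeros(3);P=[]
    for c,u,v in obs:
        d=ray(c,u,v);d/=np.linalg.norm(d);M=np.eye(3)-np.outer(d,d);A+=M;b+=M@c['eye'];P.append((M,np.array(c['eye'])))
    p=np.linalg.solve(A,b);return p,np.sqrt(np.mean([np.sum((M@(p-e))**2) for M,e in P]))
def proj(c,p):
    q=c['R'].T@(np.asarray(p)-c['eye']);return q[:2]/q[2]*c['fx']+[c['cx'],c['cy']]
HSV=dict(red=[(0,120,80),(6,255,255)],yellow=[(22,120,80),(34,255,255)],blue=[(105,120,80),(120,255,255)],green=[(50,140,120),(70,255,255)])
def blobs(c,col,amin=8):
    hsv=cv2.cvtColor(c['pixels'],cv2.COLOR_RGB2HSV);lo,hi=HSV[col];m=cv2.inRange(hsv,lo,hi)
    if col=='red': m|=cv2.inRange(hsv,(174,120,80),(180,255,255))
    n,_,s,ce=cv2.connectedComponentsWithStats(m);return [(ce[i].round(1),s[i]) for i in range(1,n) if s[i,4]>=amin]
E
python3 - <<'E'
from h import *
t=cap('top');s=cap('scene')
for col in HSV:
    for n,c in(('t',t),('s',s)):
        print(col,n,[(list(map(float,b)),x.tolist()) for b,x in blobs(c,col)])
for n,a,b in[('green',(285,149),(247,264)),('end',(224,168),(307,214)),('red',(171,223),(322,146)),('blue',(229.5,221),(267,162)),('black',(272.5,218),(223.5,178)),('yellow',(329.5,212),(162,214))]:
    p,r=tri([(t,*a),(s,*b)]);print(n,p.round(1),r.round(1))
for u,v in((285,149),(264,155),(244,161),(224,168)):print(plane(t,u,v,16).round(1))
for n,u,v,z in[('oil',122,183,60),('tape',376,190,12),('pink',246,202,55),('tq',294,198,60),('tq2',274,242,60)]:print(n,plane(t,u,v,z).round(1))
w=cap('wrist','w0.png');R=Ro.from_euler('xyz',bot.get_obs()['tcp_rot']).as_matrix();o=bot.get_obs()
print(R.T@(w['eye']-o['tool_pos']),(R.T@w['R']).round(3),w['fx'])
print(R.round(3))
E
```

```text
red t [([170.5, 222.8], [165, 217, 11, 12, 61])]
red s [([322.6, 148.5], [316, 144, 14, 8, 54])]
yellow t [([306.9, 55.7], [302, 53, 9, 9, 14]), ([262.5, 76.4], [260, 71, 7, 10, 15]), ([327.5, 210.4], [324, 206, 11, 11, 39])]
yellow s [([47.0, 22.1], [29, 12, 37, 22, 529]), ([161.5, 216.6], [154, 210, 15, 11, 82]), ([322.2, 366.9], [300, 346, 41, 38, 788])]
blue t [([228.7, 220.2], [223, 215, 12, 11, 68]), ([19.2, 273.8], [0, 258, 41, 33, 1301])]
blue s [([424.3, 79.4], [389, 58, 65, 39, 614]), ([261.2, 163.0], [261, 161, 2, 6, 8]), ([270.9, 165.0], [266, 161, 8, 8, 24])]
green t []
green s [([247.0, 263.6], [237, 255, 21, 18, 250])]
green [ 659.6 -112.2   10.6] 2.6
end [604.   72.7  11.4] 3.4
red [438.3 223.3  31.1] 1.4
blue [439.8  54.1  50.8] 2.2
black [445.7 -68.1  58.8] 2.4
yellow [ 462.9 -233.7   36.8] 2.9
[ 657.2 -114.2   16. ]
[639.6 -50.7  16. ]
[621.9   9.4  16. ]
[601.4  69.3  16. ]
oil [551.7 358.9  60. ]
tape [ 529.1 -381.9   12. ]
pink [492.4   4.3  55. ]
tq [ 501.2 -132.9   60. ]
tq2 [377.  -73.1  60. ]
[  79.32054702    0.41975296 -132.43818025] [[ 0.    -0.956 -0.293]
 [ 1.     0.     0.001]
 [-0.    -0.293  0.956]] 340.8652915183888
[[-0.928  0.373 -0.   ]
 [ 0.373  0.928 -0.001]
 [ 0.    -0.001 -1.   ]]
```

Request:
play_rows --commands '[{"x": -0.037, "y": -0.027, "z": 0, "twist": 5}, {"x": -0.074, "y": -0.054, "z": 0, "twist": 12}, {"x": -0.112, "y": -0.081, "z": 0, "twist": 19}, {"x": -0.15, "y": -0.109, "z": 0, "twist": 26}, {"x": -0.188, "y": -0.137, "z": 0, "twist": 33}, {"x": -0.226, "y": -0.165, "z": 0, "twist": 40}, {"x": -0.264, "y": -0.192, "z": 0, "twist": 46}, {"x": -0.3, "y": -0.218, "z": 0, "twist": 51.2}]' --jaw 0.4

```text
time: 1.05
tool_pos: [393.5, 171.3, 251.9]
tcp_rot: [3.141, -0.0, 1.862]
contact_force: [0.9, -0.2, -0.2]
grip_width: 55.1
finger_force: 0.0
```

```bash
python3 - <<'E'
from h import *
w=cap('wrist','w1.png');o=bot.get_obs();print(o['time'],o['tool_pos'],o['tcp_rot'],o['joint_positions'].round(2),o['grip_width'])
for n,p in dict(green=(657,-114,16),end=(601,69,16),red=(438,223,30),blue=(440,54,50),black=(446,-68,60),yellow=(463,-234,40)).items():print(n,proj(w,p).round())
E
```

```text
1.1 [396.90311261 166.76088845 251.86347077] [3.13968301 0.00370777 1.85409974] [ 0.22  0.17  1.76 -0.    1.21 -0.06] 54.79462738301904
green [378. 405.]
end [393. 286.]
red [312. 129.]
blue [266. 278.]
black [240. 371.]
yellow [220. 454.]
```

View pics/w1.png

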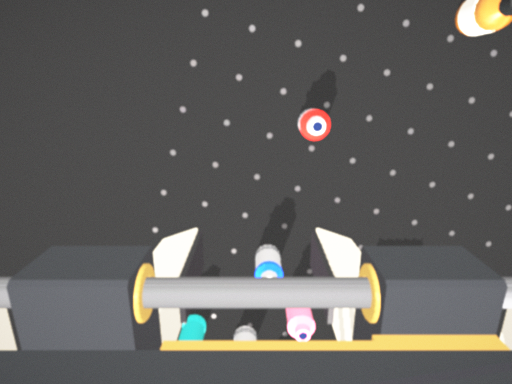

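The wrist view shows red at (314,125). The gripper hides everything below about row 240, so I'll stop with each target on the camera side.

Request:
play_rows --commands '[{"x": -0.039, "y": 0.01, "z": 0, "twist": 0}, {"x": -0.078, "y": 0.02, "z": 0, "twist": 0}, {"x": -0.117, "y": 0.03, "z": 0, "twist": 0}, {"x": -0.156, "y": 0.04, "z": 0, "twist": 0}, {"x": -0.196, "y": 0.05, "z": 0, "twist": 0}, {"x": -0.235, "y": 0.059, "z": 0, "twist": 0}, {"x": -0.235, "y": 0.059, "z": 0, "twist": 0}, {"x": -0.235, "y": 0.059, "z": 0, "twist": 0}]'

```text
time: 1.9
tool_pos: [517.5, -34.8, 251.2]
tcp_rot: [-3.141, -0.001, 1.865]
contact_force: [0.6, -0.6, -0.2]
grip_width: 54.9
finger_force: 0.0
```

```bash
python3 - <<'E'
from h import *
import pickle
w=cap('wrist','w2.png');pickle.dump(w,open('w2.pkl','wb'));o=bot.get_obs();print(o['time'],o['tool_pos'],o['tcp_rot'],o['joint_positions'].round(2))
E
```

```text
1.95 [517.16002847 -34.00469237 251.34377936] [-3.14073554e+00 -1.00008328e-03  1.86603563e+00] [-0.21  0.33  1.54  0.    1.27 -0.51]
```

Request:
play_rows --commands '[{"x": -0.038, "y": -0.004, "z": 0, "twist": 0}, {"x": -0.076, "y": -0.008, "z": 0, "twist": 0}, {"x": -0.114, "y": -0.012, "z": 0, "twist": 0}, {"x": -0.143, "y": -0.013, "z": 0, "twist": 0}, {"x": -0.143, "y": -0.013, "z": 0, "twist": 0}, {"x": -0.143, "y": -0.013, "z": 0, "twist": 0}, {"x": -0.143, "y": -0.013, "z": 0, "twist": 0}, {"x": -0.143, "y": -0.013, "z": 0, "twist": 0}]'

```text
time: 2.75
tool_pos: [546.7, -173.5, 252.0]
tcp_rot: [3.141, -0.0, 1.868]
contact_force: [0.2, -0.9, 0.6]
grip_width: 55.6
finger_force: 0.0
```

```bash
python3 - <<'E'
from h import *
import pickle
w=cap('wrist','w3.png');pickle.dump(w,open('w3.pkl','wb'));o=bot.get_obs();print(o['time'],o['tool_pos'],o['tcp_rot'],o['joint_positions'].round(2))
cv2.imwrite('pics/w23.png',np.vstack([cv2.imread('pics/w2.png')[:290],cv2.imread('pics/w3.png')[:290]]))
E
```

```text
2.8 [ 546.76880713 -173.68135773  252.03072413] [ 3.14130051e+00 -5.44424584e-05  1.86803399e+00] [-0.44  0.43  1.39  0.    1.32 -0.74]
```

View pics/w23.png

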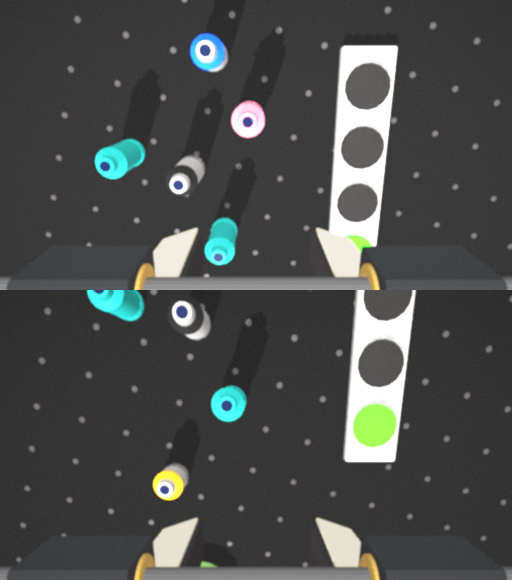

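Upper image (w2): blue lens (205,50), black lens (178,184), and black pads at (368,86), (362,147), (357,202). Lower image (w3, subtract 290 from the row): black lens (182,22), yellow lens (165,199), right pad (381,73), green (375,135).

```bash
cat >> h.py <<'E'
def seed(c,u,v,thr,inv=True,half=40):
    g=cv2.cvtColor(c['pixels'],cv2.COLOR_RGB2GRAY) if thr!='g' else None
    m=(cv2.inRange(cv2.cvtColor(c['pixels'],cv2.COLOR_RGB2HSV),(35,120,80),(75,255,255)) if thr=='g' else (g<thr).astype('uint8'))
    n,l,s,ce=cv2.connectedComponentsWithStats(m);i=l[v,u]
    return (ce[i],int(s[i,4])) if i and s[i,4]<4000 else (np.array([u,v],float),-1)
E
python3 - <<'E'
from h import *
import pickle
w2=pickle.load(open('w2.pkl','rb'));w3=pickle.load(open('w3.pkl','rb'));t=cap('top')
def m(n,obs):
    P=[]
    for c,u,v,th in obs:
        ce,a=seed(c,u,v,th);P.append((c,*ce));print('  ',n,(u,v),ce.round(1),a)
    p,r=tri(P);print(n,p.round(1),r.round(2));return P
L=110
m('black',[(w2,178,184,L),(w3,182,22,L)])
m('blue',[(w2,205,50,L),(t,229,222,5)])
m('yellow',[(w3,165,199,L),(t,330,212,5)])
p=m('right',[(w2,357,202,100),(w3,381,73,100)])
for n,a in dict(end=(w2,368,86,100),left=(w2,362,147,100),right=(w2,357,202,100),right3=(w3,381,73,100),green=(w3,375,135,'g')).items():
    ce,ar=seed(*a);print(n,ce.round(1),ar,plane(a[0],*ce,16).round(1))
for n,a,z in(('black2',(w2,178,184),72),('black3',(w3,182,22),72),('blue',(w2,205,50),62),('yellow',(w3,165,199),52)):
    print(n,plane(a[0],*seed(*a,L)[0],z).round(1))
E
```

```text
black (178, 184) [177.8 184.9] 47
   black (182, 22) [181.5  21.6] 89
black [449.1 -66.7  71.8] 0.03
   blue (205, 50) [204.7  50. ] 67
   blue (229, 222) [229. 222.] -1
blue [437.9  56.4  33.2] 2.01
   yellow (165, 199) [164.1 199.4] 36
   yellow (330, 212) [330. 212.] -1
yellow [ 462.7 -238.6   35.2] 0.42
   right (357, 202) [357.1 202.7] 1021
   right (381, 73) [380.4  72.8] 1549
right [642.1 -47.8  14.2] 0.06
end [367.3  86. ] 1454 [604.2  74.4  16. ]
left [361.9 147.2] 1200 [622.8  13.6  16. ]
right [357.1 202.7] 1021 [641.5 -47.3  16. ]
right3 [380.4  72.8] 1549 [641.5 -48.   16. ]
green [374.2 135. ] 1400 [ 660.1 -108.6   16. ]
black2 [449.2 -66.7  72. ]
black3 [449.2 -66.8  72. ]
blue [442.5  57.   62. ]
yellow [ 465.9 -232.2   52. ]
```

Request:
play_rows --commands '[{"x": 0.038, "y": -0.018, "z": 0.02, "twist": 0}, {"x": 0.076, "y": -0.036, "z": 0.05, "twist": 0}, {"x": 0.108, "y": -0.051, "z": 0.08, "twist": 0}, {"x": 0.131, "y": -0.062, "z": 0.11, "twist": 0}, {"x": 0.131, "y": -0.062, "z": 0.12, "twist": 0}, {"x": 0.131, "y": -0.062, "z": 0.12, "twist": 0}, {"x": 0.131, "y": -0.062, "z": 0.12, "twist": 0}, {"x": 0.131, "y": -0.062, "z": 0.12, "twist": 0}]' --jaw 0.45

```text
time: 3.65
tool_pos: [450.9, -68.7, 132.8]
tcp_rot: [3.139, 0.002, 1.866]
contact_force: [0.5, -0.1, -0.5]
grip_width: 50.7
finger_force: 0.0
```

```bash
cat >> h.py <<'E'
def go(x,y,z):   # shift in tool axes (mm) from measured pose (mean of 5 readings around captures)
    P=[];A=[]
    for _ in range(3):
        bot.capture('wrist');o=bot.get_obs();P.append(o['tool_pos']);A.append(o['tcp_rot'])
    p=np.mean(P,0);yaw=np.mean([a[2] for a in A]);a=1.8662
    R=np.array([[np.cos(a),np.sin(a),0],[np.sin(a),-np.cos(a),0],[0,0,-1]])
    print('t',o['time'],'at',p.round(1),'yaw',yaw.round(4),'w',o['grip_width'].round(1),'shift',(R.T@(np.array([x,y,z])-p)).round(1))
E
python3 -c "
from h import *
go(449.2,-66.7,46)
w=cap('wrist','w4.png')"
```

```text
Traceback (most recent call last):
  File "h.py", line 35, in go
    print('t',o['time'],'at',p.round(1),'yaw',yaw.round(4),'w',o['grip_width'].round(1),'shift',(R.T@(np.array([x,y,z])-p)).round(1))
                                                               ^^^^^^^^^^^^^^^^^^^^^
AttributeError: 'float' object has no attribute 'round'
```

```bash
sed -i "s/o\['grip_width'\].round(1)/round(o['grip_width'],1)/" h.py
python3 -c "
from h import *
go(449.2,-66.7,46)"
```

```text
t 3.95 at [449.8 -68.2 132.1] yaw 1.8657 w 50.2 shift [ 1.6 -0.1 86.1]
```

Request:
play_rows --commands '[{"x": 0.001, "y": 0, "z": 0.02, "twist": 0}, {"x": 0.0015, "y": 0, "z": 0.042, "twist": 0}, {"x": 0.0015, "y": 0, "z": 0.064, "twist": 0}, {"x": 0.0015, "y": 0, "z": 0.08, "twist": 0}, {"x": 0.0015, "y": 0, "z": 0.086, "twist": 0}, {"x": 0.0015, "y": 0, "z": 0.086, "twist": 0}, {"x": 0.0015, "y": 0, "z": 0.086, "twist": 0}, {"x": 0.0015, "y": 0, "z": 0.086, "twist": 0}]'

```text
time: 4.75
tool_pos: [449.5, -66.6, 46.5]
tcp_rot: [3.14, 0.001, 1.866]
contact_force: [0.3, -0.1, -0.0]
grip_width: 50.6
finger_force: 0.0
```

Request:
play_rows --commands '[{"x": 0, "y": 0, "z": 0, "twist": 0}, {"x": 0, "y": 0, "z": 0, "twist": 0}, {"x": 0, "y": 0, "z": 0, "twist": 0}, {"x": 0, "y": 0, "z": 0, "twist": 0}, {"x": 0, "y": 0, "z": 0, "twist": 0}, {"x": 0, "y": 0, "z": 0, "twist": 0}, {"x": 0, "y": 0, "z": 0, "twist": 0}, {"x": 0, "y": 0, "z": 0, "twist": 0}]' --jaw 1

```text
time: 5.55
tool_pos: [449.1, -66.4, 45.9]
tcp_rot: [3.141, 0.0, 1.866]
contact_force: [-0.9, 0.0, 4.6]
grip_width: 29.1
finger_force: 30.0
```

Request:
play_rows --commands '[{"x": 0, "y": 0, "z": -0.01, "twist": 0}, {"x": 0, "y": 0, "z": -0.04, "twist": 0}, {"x": 0, "y": 0, "z": -0.075, "twist": 0}, {"x": 0.005, "y": 0.01, "z": -0.1, "twist": 0}, {"x": 0.018, "y": 0.038, "z": -0.1, "twist": 0}, {"x": 0.033, "y": 0.07, "z": -0.1, "twist": 0}, {"x": 0.048, "y": 0.102, "z": -0.1, "twist": 0}, {"x": 0.062, "y": 0.13, "z": -0.1, "twist": 0}]'

```text
time: 6.35
tool_pos: [556.1, 32.0, 146.0]
tcp_rot: [-3.142, -0.0, 1.866]
contact_force: [-0.5, -0.5, -0.9]
grip_width: 29.3
finger_force: 30.0
```

Request:
play_rows --commands '[{"x": 0.012, "y": 0.025, "z": 0, "twist": 0}, {"x": 0.022, "y": 0.047, "z": 0.01, "twist": 0}, {"x": 0.0275, "y": 0.059, "z": 0.03, "twist": 0}, {"x": 0.0275, "y": 0.059, "z": 0.05, "twist": 0}, {"x": 0.0275, "y": 0.059, "z": 0.06, "twist": 0}, {"x": 0.0275, "y": 0.059, "z": 0.06, "twist": 0}, {"x": 0.0275, "y": 0.059, "z": 0.06, "twist": 0}, {"x": 0.0275, "y": 0.059, "z": 0.06, "twist": 0}]'

```text
time: 7.15
tool_pos: [604.3, 74.0, 87.0]
tcp_rot: [3.14, 0.001, 1.866]
contact_force: [0.5, -0.7, -0.7]
grip_width: 28.9
finger_force: 30.0
```

```bash
python3 -c "
from h import *
go(604.2,74.4,62)
w=cap('wrist','w4.png')"
```

```text
t 7.3 at [604.2  74.1  86.9] yaw 1.8658 w 28.8 shift [ 0.3  0.1 24.9]
```

View pics/w4.png

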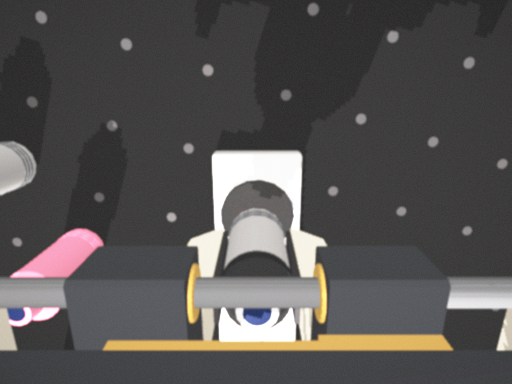

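Black is held upright over the end pad (pad at about (257,210), barrel at (257,240)), and it is centred sideways.

Request:
play_rows --commands '[{"x": 0, "y": 0, "z": 0.008, "twist": 0}, {"x": 0, "y": 0, "z": 0.015, "twist": 0}, {"x": 0, "y": 0, "z": 0.019, "twist": 0}, {"x": 0, "y": 0, "z": 0.021, "twist": 0}, {"x": 0, "y": 0, "z": 0.023, "twist": 0}, {"x": 0, "y": 0, "z": 0.024, "twist": 0}, {"x": 0, "y": 0, "z": 0.0245, "twist": 0}, {"x": 0, "y": 0, "z": 0.0245, "twist": 0}]'

```text
time: 8.15
tool_pos: [603.7, 74.3, 61.9]
tcp_rot: [3.141, 0.0, 1.866]
contact_force: [-2.9, 0.0, 5.2]
grip_width: 28.9
finger_force: 30.0
```

Request:
play_rows --commands '[{"x": 0, "y": 0, "z": 0, "twist": 0}, {"x": 0, "y": 0, "z": 0, "twist": 0}, {"x": 0, "y": 0, "z": 0, "twist": 0}, {"x": 0, "y": 0, "z": 0, "twist": 0}, {"x": 0, "y": 0, "z": -0.015, "twist": 0}, {"x": 0, "y": 0, "z": -0.045, "twist": 0}, {"x": 0, "y": 0, "z": -0.085, "twist": 0}, {"x": 0, "y": 0, "z": -0.12, "twist": 0}]' --jaw 0.45

```text
time: 8.95
tool_pos: [603.7, 74.3, 182.7]
tcp_rot: [3.141, 0.0, 1.866]
contact_force: [1.0, -0.5, 0.8]
grip_width: 50.5
finger_force: 0.0
```

Request:
play_rows --commands '[{"x": -0.008, "y": -0.04, "z": 0, "twist": 0}, {"x": -0.016, "y": -0.08, "z": 0, "twist": 0}, {"x": -0.024, "y": -0.12, "z": 0, "twist": 0}, {"x": -0.03, "y": -0.15, "z": 0, "twist": 0}, {"x": -0.03, "y": -0.16, "z": 0, "twist": 0}, {"x": -0.03, "y": -0.16, "z": 0, "twist": 0}, {"x": -0.03, "y": -0.16, "z": 0, "twist": 0}, {"x": -0.03, "y": -0.16, "z": 0, "twist": 0}]'

```text
time: 9.75
tool_pos: [460.6, -0.6, 181.2]
tcp_rot: [3.141, 0.0, 1.867]
contact_force: [0.6, 0.6, 0.7]
grip_width: 50.5
finger_force: 0.0
```

```bash
python3 -c "
from h import *
import pickle
w2=pickle.load(open('w2.pkl','rb'))
w=cap('wrist','w5.png');print(proj(w,(442.5,57,62)),blobs(w,'blue',40))
u,v=proj(w,(442.5,57,62)).round().astype(int);a=seed(w,u,v,110);b=seed(w2,205,50,110);print(a,tri([(w,*a[0]),(w2,*b[0])]),plane(w,*a[0],62))
go(442.5,57,42)"
```

```text
[254.97617976 113.29471799] [(array([257.5, 105.7]), array([234,  90,  43,  44, 416], dtype=int32)), (array([254.9, 113.3]), array([250, 108,  11,  12, 102], dtype=int32)), (array([490.2, 162.8]), array([484, 157,  13,  12, 120], dtype=int32)), (array([304.4, 197.8]), array([300, 194,  10,   9,  74], dtype=int32))]
(array([254.96261682, 113.35514019]), 107) (array([442.51163694,  56.98732144,  62.17604822]), np.float64(0.02157270217785544)) [442.50306045  56.95624361  62.        ]
t 9.95 at [460.   -0.7 181. ] yaw 1.8669 w 50.3 shift [ 60.3   0.  139. ]
```

View pics/w5.png

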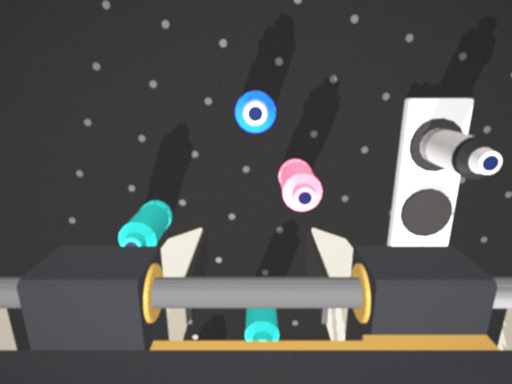

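Black stands on the end pad, and the blue lens is at (255,113), so blue is confirmed at (442.5, 57.0) with its top at 62.2 mm.

Request:
play_rows --commands '[{"x": 0.03, "y": 0, "z": 0.005, "twist": 0}, {"x": 0.058, "y": 0, "z": 0.025, "twist": 0}, {"x": 0.0603, "y": 0, "z": 0.055, "twist": 0}, {"x": 0.0603, "y": 0, "z": 0.085, "twist": 0}, {"x": 0.0603, "y": 0, "z": 0.113, "twist": 0}, {"x": 0.0603, "y": 0, "z": 0.133, "twist": 0}, {"x": 0.0603, "y": 0, "z": 0.141, "twist": 0}, {"x": 0.0603, "y": 0, "z": 0.141, "twist": 0}]'

```text
time: 10.75
tool_pos: [441.5, 56.8, 39.4]
tcp_rot: [-3.14, -0.001, 1.866]
contact_force: [0.0, -0.7, 0.8]
grip_width: 50.6
finger_force: 0.0
```

Request:
play_rows --commands '[{"x": 0, "y": 0, "z": 0, "twist": 0}, {"x": 0, "y": 0, "z": 0, "twist": 0}, {"x": 0, "y": 0, "z": 0, "twist": 0}, {"x": 0, "y": 0, "z": 0, "twist": 0}, {"x": 0, "y": 0, "z": 0, "twist": 0}, {"x": 0, "y": 0, "z": 0, "twist": 0}, {"x": 0, "y": 0, "z": 0, "twist": 0}, {"x": 0, "y": 0, "z": 0, "twist": 0}]' --jaw 1

```text
time: 11.55
tool_pos: [442.3, 56.6, 41.0]
tcp_rot: [3.14, 0.0, 1.866]
contact_force: [-2.2, -0.5, 6.8]
grip_width: 28.8
finger_force: 30.0
```

Request:
play_rows --commands '[{"x": 0, "y": 0, "z": -0.01, "twist": 0}, {"x": 0, "y": 0, "z": -0.04, "twist": 0}, {"x": 0, "y": 0, "z": -0.08, "twist": 0}, {"x": -0.01, "y": 0.015, "z": -0.11, "twist": 0}, {"x": -0.026, "y": 0.045, "z": -0.11, "twist": 0}, {"x": -0.045, "y": 0.077, "z": -0.11, "twist": 0}, {"x": -0.064, "y": 0.109, "z": -0.11, "twist": 0}, {"x": -0.082, "y": 0.14, "z": -0.11, "twist": 0}]'

```text
time: 12.35
tool_pos: [600.7, 18.6, 150.8]
tcp_rot: [-3.142, -0.0, 1.866]
contact_force: [-0.1, -0.1, -0.8]
grip_width: 29.3
finger_force: 30.0
```

Request:
play_rows --commands '[{"x": -0.01, "y": 0.017, "z": 0, "twist": 0}, {"x": -0.012, "y": 0.02, "z": 0.01, "twist": 0}, {"x": -0.012, "y": 0.02, "z": 0.035, "twist": 0}, {"x": -0.012, "y": 0.02, "z": 0.06, "twist": 0}, {"x": -0.012, "y": 0.02, "z": 0.075, "twist": 0}, {"x": -0.012, "y": 0.02, "z": 0.08, "twist": 0}, {"x": -0.012, "y": 0.02, "z": 0.08, "twist": 0}, {"x": -0.012, "y": 0.02, "z": 0.08, "twist": 0}]'

```text
time: 13.15
tool_pos: [622.4, 13.4, 71.1]
tcp_rot: [3.141, 0.0, 1.866]
contact_force: [0.1, -1.3, -1.5]
grip_width: 29.2
finger_force: 30.0
```

```bash
python3 -c "
from h import *
go(622.8,13.6,56)"
```

```text
t 13.3 at [622.7  13.3  71.4] yaw 1.8663 w 28.9 shift [ 0.2  0.2 15.4]
```

Request:
play_rows --commands '[{"x": 0, "y": 0, "z": 0.005, "twist": 0}, {"x": 0, "y": 0, "z": 0.009, "twist": 0}, {"x": 0, "y": 0, "z": 0.011, "twist": 0}, {"x": 0, "y": 0, "z": 0.013, "twist": 0}, {"x": 0, "y": 0, "z": 0.014, "twist": 0}, {"x": 0, "y": 0, "z": 0.015, "twist": 0}, {"x": 0, "y": 0, "z": 0.0153, "twist": 0}, {"x": 0, "y": 0, "z": 0.0153, "twist": 0}]'

```text
time: 14.1
tool_pos: [622.1, 13.3, 57.0]
tcp_rot: [3.141, 0.0, 1.866]
contact_force: [-6.5, 0.8, 15.0]
grip_width: 28.8
finger_force: 30.0
```

Request:
play_rows --commands '[{"x": 0, "y": 0, "z": 0, "twist": 0}, {"x": 0, "y": 0, "z": 0, "twist": 0}, {"x": 0, "y": 0, "z": 0, "twist": 0}, {"x": 0, "y": 0, "z": 0, "twist": 0}, {"x": 0, "y": 0, "z": -0.015, "twist": 0}, {"x": 0, "y": 0, "z": -0.045, "twist": 0}, {"x": 0, "y": 0, "z": -0.085, "twist": 0}, {"x": 0, "y": 0, "z": -0.125, "twist": 0}]' --jaw 0.45

```text
time: 14.9
tool_pos: [622.0, 13.4, 182.1]
tcp_rot: [-3.142, -0.0, 1.866]
contact_force: [1.3, -0.2, 0.2]
grip_width: 50.7
finger_force: 0.0
```

Request:
play_rows --commands '[{"x": -0.03, "y": -0.027, "z": 0, "twist": 0}, {"x": -0.066, "y": -0.059, "z": 0, "twist": 0}, {"x": -0.102, "y": -0.091, "z": 0, "twist": 0}, {"x": -0.138, "y": -0.123, "z": 0, "twist": 0}, {"x": -0.174, "y": -0.155, "z": 0, "twist": 0}, {"x": -0.21, "y": -0.187, "z": 0, "twist": 0}, {"x": -0.238, "y": -0.211, "z": 0, "twist": 0}, {"x": -0.249, "y": -0.221, "z": 0, "twist": 0}]'

```text
time: 15.7
tool_pos: [482.0, -292.4, 181.0]
tcp_rot: [3.141, 0.002, 1.863]
contact_force: [-0.2, 0.2, -0.0]
grip_width: 50.1
finger_force: 0.0
```

```bash
python3 -c "
from h import *
import pickle
w3=pickle.load(open('w3.pkl','rb'))
go(465.9,-232.2,36)
w=cap('wrist','w6.png')
u,v=proj(w,(465.9,-232.2,52)).round().astype(int);a=seed(w,u,v,110);b=seed(w3,165,199,110);print(a,tri([(w,*a[0]),(w3,*b[0])]),plane(w,*a[0],52))
"
```

```text
t 15.85 at [ 482.6 -290.9  180.6] yaw 1.8635 w 50.1 shift [ 61.1   1.1 144.6]
(array([255.38043478, 113.61956522]), 92) (array([ 465.82871726, -232.40757359,   51.42489564]), np.float64(0.028018113615352436)) [ 465.84115862 -232.378853     52.        ]
```

View pics/w6.png

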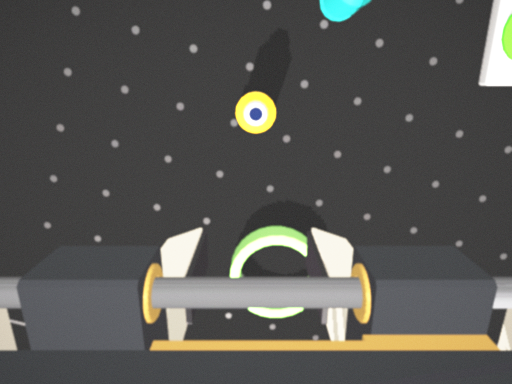

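The yellow lens is at (255,114), so yellow is confirmed at (465.8, −232.4) with its top at 51.4 mm.

Request:
play_rows --commands '[{"x": 0.03, "y": 0.001, "z": 0.005, "twist": 0}, {"x": 0.058, "y": 0.001, "z": 0.025, "twist": 0}, {"x": 0.061, "y": 0.001, "z": 0.055, "twist": 0}, {"x": 0.061, "y": 0.001, "z": 0.085, "twist": 0}, {"x": 0.061, "y": 0.001, "z": 0.115, "twist": 0}, {"x": 0.061, "y": 0.001, "z": 0.136, "twist": 0}, {"x": 0.061, "y": 0.001, "z": 0.1465, "twist": 0}, {"x": 0.061, "y": 0.001, "z": 0.1465, "twist": 0}]'

```text
time: 16.7
tool_pos: [466.5, -228.9, 32.4]
tcp_rot: [-3.14, -0.002, 1.868]
contact_force: [0.2, 0.2, 0.7]
grip_width: 50.7
finger_force: 0.0
```

Request:
play_rows --commands '[{"x": 0, "y": 0, "z": 0, "twist": 0}, {"x": 0, "y": 0, "z": 0, "twist": 0}, {"x": 0, "y": 0, "z": 0, "twist": 0}, {"x": 0, "y": 0, "z": 0, "twist": 0}, {"x": 0, "y": 0, "z": 0, "twist": 0}, {"x": 0, "y": 0, "z": 0, "twist": 0}, {"x": 0, "y": 0, "z": 0, "twist": 0}, {"x": 0, "y": 0, "z": 0, "twist": 0}]' --jaw 1

```text
time: 17.5
tool_pos: [467.0, -230.9, 34.4]
tcp_rot: [3.14, 0.001, 1.866]
contact_force: [-0.1, 1.4, 6.1]
grip_width: 28.9
finger_force: 30.0
```

Request:
play_rows --commands '[{"x": 0, "y": 0, "z": -0.01, "twist": 0}, {"x": 0, "y": 0, "z": -0.04, "twist": 0}, {"x": 0, "y": 0, "z": -0.08, "twist": 0}, {"x": 0.008, "y": 0.014, "z": -0.11, "twist": 0}, {"x": 0.025, "y": 0.045, "z": -0.11, "twist": 0}, {"x": 0.044, "y": 0.079, "z": -0.11, "twist": 0}, {"x": 0.063, "y": 0.113, "z": -0.11, "twist": 0}, {"x": 0.082, "y": 0.147, "z": -0.11, "twist": 0}]'

```text
time: 18.3
tool_pos: [584.0, -108.2, 144.1]
tcp_rot: [3.141, 0.0, 1.866]
contact_force: [0.2, -0.2, -1.3]
grip_width: 28.8
finger_force: 30.0
```

Request:
play_rows --commands '[{"x": 0.019, "y": 0.034, "z": 0, "twist": 0}, {"x": 0.036, "y": 0.063, "z": 0, "twist": 0}, {"x": 0.0435, "y": 0.0735, "z": 0.01, "twist": 0}, {"x": 0.0435, "y": 0.0735, "z": 0.035, "twist": 0}, {"x": 0.0435, "y": 0.0735, "z": 0.06, "twist": 0}, {"x": 0.0435, "y": 0.0735, "z": 0.075, "twist": 0}, {"x": 0.0435, "y": 0.0735, "z": 0.08, "twist": 0}, {"x": 0.0435, "y": 0.0735, "z": 0.08, "twist": 0}]'

```text
time: 19.1
tool_pos: [640.5, -46.7, 63.1]
tcp_rot: [-3.141, -0.001, 1.866]
contact_force: [-0.3, -0.4, -1.4]
grip_width: 29.1
finger_force: 30.0
```

```bash
python3 -c "
from h import *
go(641.5,-47.7,50)
cap('wrist','w7.png')"
```

```text
t 19.25 at [641.4 -46.7  64.4] yaw 1.8658 w 29.0 shift [-0.9 -0.2 14.4]
```

View pics/w7.png

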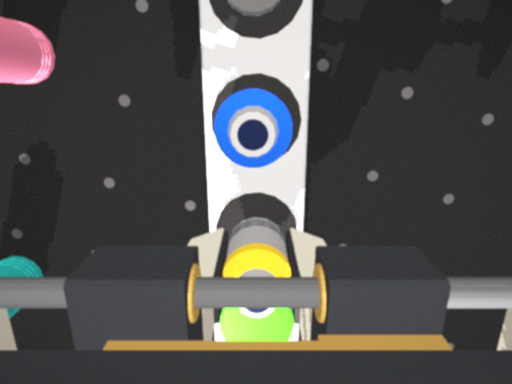

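Blue stands on the left pad at (253,128), and yellow is aligned over the right pad.

Request:
play_rows --commands '[{"x": 0, "y": 0, "z": 0.005, "twist": 0}, {"x": 0, "y": 0, "z": 0.008, "twist": 0}, {"x": 0, "y": 0, "z": 0.01, "twist": 0}, {"x": 0, "y": 0, "z": 0.012, "twist": 0}, {"x": 0, "y": 0, "z": 0.013, "twist": 0}, {"x": 0, "y": 0, "z": 0.014, "twist": 0}, {"x": 0, "y": 0, "z": 0.0143, "twist": 0}, {"x": 0, "y": 0, "z": 0.0143, "twist": 0}]'

```text
time: 20.1
tool_pos: [640.8, -46.3, 50.4]
tcp_rot: [3.141, 0.0, 1.866]
contact_force: [-4.8, -0.1, 7.5]
grip_width: 29.0
finger_force: 30.0
```

Request:
play_rows --commands '[{"x": 0, "y": 0, "z": 0, "twist": 0}, {"x": 0, "y": 0, "z": 0, "twist": 0}, {"x": 0, "y": 0, "z": 0, "twist": 0}, {"x": 0, "y": 0, "z": 0, "twist": 0}, {"x": 0, "y": 0, "z": -0.015, "twist": 0}, {"x": 0, "y": 0, "z": -0.045, "twist": 0}, {"x": 0, "y": 0, "z": -0.09, "twist": 0}, {"x": 0, "y": 0, "z": -0.13, "twist": 0}]' --jaw 0.45

```text
time: 20.9
tool_pos: [641.0, -46.3, 181.9]
tcp_rot: [3.141, 0.0, 1.866]
contact_force: [0.7, 0.3, -0.3]
grip_width: 50.4
finger_force: 0.0
```

Request:
play_rows --commands '[{"x": 0.033, "y": -0.015, "z": 0, "twist": 0}, {"x": 0.072, "y": -0.033, "z": 0, "twist": 0}, {"x": 0.112, "y": -0.051, "z": 0, "twist": 0}, {"x": 0.152, "y": -0.069, "z": 0, "twist": 0}, {"x": 0.192, "y": -0.087, "z": 0, "twist": 0}, {"x": 0.23, "y": -0.104, "z": 0, "twist": 0}, {"x": 0.257, "y": -0.116, "z": 0, "twist": 0}, {"x": 0.257, "y": -0.116, "z": 0, "twist": 0}]'

```text
time: 21.7
tool_pos: [452.9, 168.1, 180.4]
tcp_rot: [3.141, -0.001, 1.87]
contact_force: [0.2, -0.5, 0.6]
grip_width: 50.4
finger_force: 0.0
```

```bash
python3 -c "
from h import *
import pickle
w=cap('wrist','w8.png');pickle.dump(w,open('w8.pkl','wb'))
b=[x for x in blobs(w,'red',60)];print(b)
g=b[0][0].round().astype(int);a=seed(w,*g,110);print(a,plane(w,*a[0],42))
go(*plane(w,*a[0],42)[:2],30)
"
```

```text
[(array([262.4, 108.7]), array([243,  89,  40,  42, 786], dtype=int32))]
(array([262., 109.]), -1) [439.09892855 229.03842966  42.        ]
t 21.9 at [455.8 165.7 180. ] yaw 1.8666 w 50.6 shift [ 65.5   2.4 150. ]
```

View pics/w8.png

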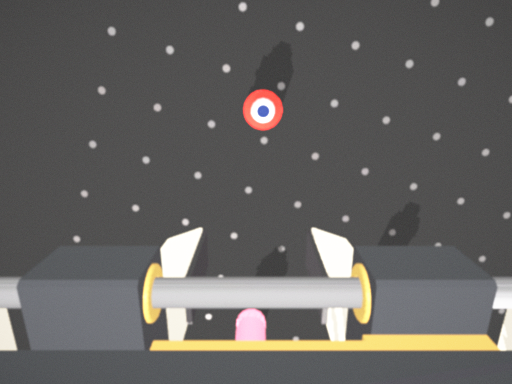

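Red's lens is at (263,111). I'll take one settled view here and a second from nearer for the height.

```bash
python3 -c "
from h import *
import pickle
w=cap('wrist');a=seed(w,263,111,110);print(a,plane(w,*a[0],42));pickle.dump((w,a),open('w9.pkl','wb'))
go(*plane(w,*a[0],42)[:2],30)"
```

```text
(array([263., 111.]), -1) [443.88895752 225.00352083  42.        ]
t 22.1 at [455.8 165.  179.2] yaw 1.8647 w 50.1 shift [ 60.9   6.  149.2]
```

Request:
play_rows --commands '[{"x": 0.015, "y": 0.002, "z": 0.01, "twist": 0}, {"x": 0.03, "y": 0.002, "z": 0.03, "twist": 0}, {"x": 0.03, "y": 0.002, "z": 0.05, "twist": 0}, {"x": 0.03, "y": 0.002, "z": 0.05, "twist": 0}, {"x": 0.03, "y": 0.002, "z": 0.05, "twist": 0}, {"x": 0.03, "y": 0.002, "z": 0.05, "twist": 0}, {"x": 0.03, "y": 0.002, "z": 0.05, "twist": 0}, {"x": 0.03, "y": 0.002, "z": 0.05, "twist": 0}]'

```text
time: 22.9
tool_pos: [448.7, 195.0, 129.8]
tcp_rot: [3.14, 0.0, 1.866]
contact_force: [-0.5, -0.3, -0.8]
grip_width: 50.4
finger_force: 0.0
```

```bash
python3 -c "
from h import *
import pickle
w0,a0=pickle.load(open('w9.pkl','rb'))
w=cap('wrist','w10.png');g=proj(w,plane(w0,*a0[0],42)).round().astype(int);a=seed(w,*g,110);p=plane(w,*a[0],42);print(g,a,p,tri([(w,*a[0]),(w0,*a0[0])]))
go(*p[:2],29)"
```

```text
[262 164] (array([262., 164.]), -1) [444.06345365 224.95879803  42.        ] (array([443.94000583, 225.06112452,  42.58736187]), np.float64(0.07757449787831149))
t 23.1 at [448.5 195.  129.5] yaw 1.8661 w 50.1 shift [ 29.9   4.5 100.5]
```

```bash
python3 -c "
from h import *
import pickle
w0,_=pickle.load(open('w9.pkl','rb'))
w=cap('wrist','w10.png')
P=[]
for c in(w0,w):
    r=blobs(c,'red',200)[0];k=min(blobs(c,'blue',20),key=lambda b:np.linalg.norm(b[0]-r[0]));print(r,k,plane(c,*k[0],42));P.append((c,*k[0]))
p=tri(P);print(p)
go(*p[0][:2],29)"
```

```text
(array([259.2, 104. ]), array([239,  84,  41,  42, 811], dtype=int32)) (array([259.5, 105.7]), array([255, 101,  10,  10,  83], dtype=int32)) [440.12425719 228.0305013   42.        ]
(array([258.3, 153.2]), array([235, 132,  47,  46, 956], dtype=int32)) (array([258.4, 158.5]), array([252, 153,  13,  12, 123], dtype=int32)) [440.21667905 227.94715266  42.        ]
(array([440.13852371, 228.07394917,  42.68629094]), np.float64(0.03339022059627526))
t 23.3 at [448.3 195.1 129.2] yaw 1.8662 w 50.5 shift [ 33.9   1.8 100.2]
```

View pics/w10.png

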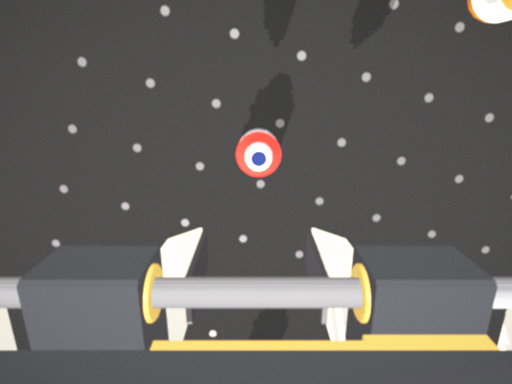

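Red is clean at (258,158), giving (440.1, 228.0) with its top at 42.7 mm.

Request:
play_rows --commands '[{"x": 0.018, "y": 0.001, "z": 0.003, "twist": 0}, {"x": 0.034, "y": 0.002, "z": 0.015, "twist": 0}, {"x": 0.034, "y": 0.002, "z": 0.04, "twist": 0}, {"x": 0.034, "y": 0.002, "z": 0.065, "twist": 0}, {"x": 0.034, "y": 0.002, "z": 0.085, "twist": 0}, {"x": 0.034, "y": 0.002, "z": 0.096, "twist": 0}, {"x": 0.034, "y": 0.002, "z": 0.1, "twist": 0}, {"x": 0.034, "y": 0.002, "z": 0.1, "twist": 0}]'

```text
time: 24.1
tool_pos: [440.4, 228.2, 29.1]
tcp_rot: [-3.141, -0.0, 1.866]
contact_force: [0.3, 0.4, 0.3]
grip_width: 50.6
finger_force: 0.0
```

Request:
play_rows --commands '[{"x": 0, "y": 0, "z": 0, "twist": 0}, {"x": 0, "y": 0, "z": 0, "twist": 0}, {"x": 0, "y": 0, "z": 0, "twist": 0}, {"x": 0, "y": 0, "z": 0, "twist": 0}, {"x": 0, "y": 0, "z": 0, "twist": 0}, {"x": 0, "y": 0, "z": 0, "twist": 0}, {"x": 0, "y": 0, "z": 0, "twist": 0}, {"x": 0, "y": 0, "z": 0, "twist": 0}]' --jaw 1

```text
time: 24.9
tool_pos: [440.7, 228.3, 29.8]
tcp_rot: [3.14, -0.0, 1.866]
contact_force: [-0.4, -0.6, 6.0]
grip_width: 28.7
finger_force: 30.0
```

Request:
play_rows --commands '[{"x": 0, "y": 0, "z": -0.01, "twist": 0}, {"x": 0, "y": 0, "z": -0.04, "twist": 0}, {"x": 0, "y": 0, "z": -0.08, "twist": 0}, {"x": -0.01, "y": 0.003, "z": -0.12, "twist": 0}, {"x": -0.035, "y": 0.01, "z": -0.12, "twist": 0}, {"x": -0.07, "y": 0.02, "z": -0.12, "twist": 0}, {"x": -0.105, "y": 0.031, "z": -0.12, "twist": 0}, {"x": -0.14, "y": 0.041, "z": -0.12, "twist": 0}]'

```text
time: 25.7
tool_pos: [520.8, 105.1, 149.8]
tcp_rot: [3.141, -0.0, 1.867]
contact_force: [0.4, -0.9, -0.2]
grip_width: 28.9
finger_force: 30.0
```

Request:
play_rows --commands '[{"x": -0.037, "y": 0.011, "z": 0, "twist": 0}, {"x": -0.074, "y": 0.021, "z": 0, "twist": 0}, {"x": -0.111, "y": 0.032, "z": 0, "twist": 0}, {"x": -0.148, "y": 0.043, "z": 0, "twist": 0}, {"x": -0.185, "y": 0.053, "z": 0, "twist": 0}, {"x": -0.218, "y": 0.063, "z": 0, "twist": 0}, {"x": -0.24, "y": 0.07, "z": 0, "twist": 0}, {"x": -0.246, "y": 0.071, "z": 0, "twist": 0}]'

```text
time: 26.5
tool_pos: [660.5, -110.9, 149.0]
tcp_rot: [3.141, 0.0, 1.864]
contact_force: [-0.2, -0.3, -0.6]
grip_width: 28.9
finger_force: 30.0
```

Request:
play_rows --commands '[{"x": 0, "y": 0, "z": 0, "twist": 0}, {"x": 0, "y": 0, "z": 0.02, "twist": 0}, {"x": 0, "y": 0, "z": 0.045, "twist": 0}, {"x": 0, "y": 0, "z": 0.07, "twist": 0}, {"x": 0, "y": 0, "z": 0.085, "twist": 0}, {"x": 0, "y": 0, "z": 0.09, "twist": 0}, {"x": 0, "y": 0, "z": 0.09, "twist": 0}, {"x": 0, "y": 0, "z": 0.09, "twist": 0}]'

```text
time: 27.3
tool_pos: [660.5, -108.4, 60.4]
tcp_rot: [3.14, 0.001, 1.866]
contact_force: [0.1, 0.1, -1.0]
grip_width: 28.6
finger_force: 30.0
```

```bash
python3 -c "
from h import *
go(660.1,-108.6,45.3)"
```

```text
t 27.45 at [ 660.5 -108.6   60.5] yaw 1.8663 w 28.6 shift [ 0.1 -0.4 15.2]
```

Request:
play_rows --commands '[{"x": 0, "y": 0, "z": 0.005, "twist": 0}, {"x": 0, "y": 0, "z": 0.009, "twist": 0}, {"x": 0, "y": 0, "z": 0.011, "twist": 0}, {"x": 0, "y": 0, "z": 0.0125, "twist": 0}, {"x": 0, "y": 0, "z": 0.0135, "twist": 0}, {"x": 0, "y": 0, "z": 0.0145, "twist": 0}, {"x": 0, "y": 0, "z": 0.015, "twist": 0}, {"x": 0, "y": 0, "z": 0.015, "twist": 0}]'

```text
time: 28.25
tool_pos: [659.8, -108.5, 45.8]
tcp_rot: [3.141, 0.0, 1.866]
contact_force: [-5.0, 0.1, 9.7]
grip_width: 28.9
finger_force: 30.0
```

Request:
play_rows --commands '[{"x": 0, "y": 0, "z": 0, "twist": 0}, {"x": 0, "y": 0, "z": 0, "twist": 0}, {"x": 0, "y": 0, "z": 0, "twist": 0}, {"x": 0, "y": 0, "z": 0, "twist": 0}, {"x": 0, "y": 0, "z": -0.015, "twist": 0}, {"x": 0, "y": 0, "z": -0.045, "twist": 0}, {"x": 0, "y": 0, "z": -0.09, "twist": 0}, {"x": 0, "y": 0, "z": -0.135, "twist": 0}]' --jaw 0.45

```text
time: 29.05
tool_pos: [659.5, -108.4, 181.2]
tcp_rot: [-3.141, -0.0, 1.866]
contact_force: [1.1, -0.6, 0.5]
grip_width: 50.7
finger_force: 0.0
```

Request:
play_rows --commands '[{"x": -0.02, "y": -0.02, "z": -0.02, "twist": 0}, {"x": -0.04, "y": -0.04, "z": -0.04, "twist": 0}, {"x": -0.06, "y": -0.06, "z": -0.07, "twist": 0}, {"x": -0.06, "y": -0.08, "z": -0.1, "twist": 0}, {"x": -0.06, "y": -0.1, "z": -0.12, "twist": 0}, {"x": -0.06, "y": -0.1, "z": -0.12, "twist": 0}, {"x": -0.06, "y": -0.1, "z": -0.12, "twist": 0}, {"x": -0.06, "y": -0.1, "z": -0.12, "twist": 0}]'

```text
time: 29.85
tool_pos: [581.8, -194.4, 298.0]
tcp_rot: [-3.141, -0.001, 1.867]
contact_force: [-0.3, 0.2, -0.2]
grip_width: 50.7
finger_force: 0.0
```

```bash
python3 -c "
from h import *
o=bot.get_obs();print(o['time'],o['tool_pos'])
w=cap('wrist','w11.png');cap('scene','s11.png')
T=dict(black=(604.2,74.4,88),blue=(622.8,13.6,78),yellow=(641.5,-47.7,68),red=(660.1,-108.6,58))
K=blobs(w,'blue',15)
for n,p in T.items():
    q=proj(w,p);k=min(K,key=lambda b:np.linalg.norm(b[0]-q))[0];print(n,q,k,(plane(w,*k,p[2])-p).round(1))
g=cv2.imread('pics/w11.png');s=cv2.resize(cv2.imread('pics/s11.png')[120:310,130:380],(512,389),interpolation=2)[:300]
cv2.imwrite('pics/f.png',np.vstack([g[:290],s]))"
```

```text
29.85 [ 581.79125453 -194.41966802  297.96308162]
black [ 378.73583686 -133.35758871] [358.1  39.3] [  32.6 -125.7    0. ]
blue [367.561641   -39.19707381] [358.1  39.3] [ 16.2 -62.9   0. ]
yellow [358.16935275  39.69732278] [358.1  39.3] [-0.2  0.3  0. ]
red [350.29087378 105.90571761] [350.4 105.6] [-0.   0.3  0. ]
```

View pics/f.png

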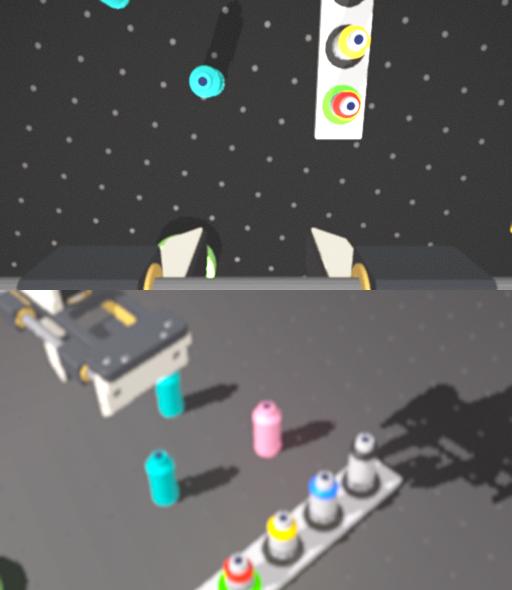

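All four stand on their pads in order. In the upper view red is at (350,106) and yellow at (358,39), both within 0.4 mm of target. In the lower view blue is at (323,500) and black at (362,465), both upright. I'll hand in.

```bash
python3 -c "
from plant import bot
print(bot.close_job())"
```

```text
the job is handed in; nothing more can be done
None
```

I handed the job in at about 30 s: red, yellow, blue and black stand upright on their pads in order from the green end; red and yellow measured within 0.4 mm of centre, blue and black were checked by eye only, and no verdict was returned.

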